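# Pin the swing arm of a circuit-board holder

### The arm

A 7-joint arm with a two-finger parallel gripper is mounted at the origin on the work surface. World frame = base frame: x ahead of the robot, y to its left, z up, the work surface at z = 0. Lengths are in m, angles in degrees, forces in N, time in s.
With the tool pointing down it reaches from about 0.35 to 0.775 m from the base axis. Payload 3.1 kg.
Tool frame: the origin (TCP) lies between the finger pads; the fingertips stand ctrl.nose_length ahead of it and the grasp point (between the pads) lies 2 mm behind it (ctrl.nose_length is the distance from the TCP to the fingertips, in m); z points along the fingers, y is the line along which they close (so a half turn about z gives the same grasp; the last joint's range is limited). The gripper opens to 85 mm and grips with 20 to 120 N. Pads are 22 mm wide; open, the fingers measure 114 mm over their backs; the gripper's body (76 mm by 85 mm) begins 54 mm behind the grasp point. The pads swing forward as they close: fully open they stand 13 mm farther back than shut.
Start: joints at [69.517, 17.813, 0.802, 86.603, -0.252, 75.585, -1.558], TCP at [0.171, -0.523, 0.248] pointing down, gripper open.
Joint ranges: [-154.91, 154.91], [-16.99, 109.72], [-72.82, 74.43], [7.12, 147.25], [-82.49, 262.49], [11.32, 116.49], [-174.64, 174.64]. Speed limits (degrees/s): [159.86, 159.86, 180, 180, 180, 180, 180].

### API

Orientations are given as a 3x3 rotation matrix whose columns are the frame's x, y, z axes.
In Python, from bench import ctrl gives the robot as it stands.
- The arm moves only by the tool send_rows, never from a script. Its argument "plan" is a list of rows, each a list of 3 entries, a list of its own where there are three numbers: the shift along the tool's x, y, z in mm, then the turn about the tool's z in rad, then the closure, from 0 (fully open) to 1 (shut). A call has 1 to 10 rows; each row is the pose to reach, as a shift and turn from the pose commanded when the call began, along the tool's axes at that moment; what a row does not reach only later rows make up. A row lasts 1/8 s, in which the tool goes at most 62.5 mm and 10.7 degrees, less where a joint would pass 70% of its speed; a pose out of reach is approached as far as the arm can. A call with a gripper value outside its range is refused whole. The fingers move at their own pace and stop on an object; the grip force is fixed at half the most. Time passes only in rows, so rows that repeat a pose let the fingers close. It gives the time, the measured TCP pose, the force, the opening and the grip force at its end, in the units of the state.
- ctrl.get_obs(): the state, without advancing time (a new reading comes with each control period).
- ctrl.snapshot(name): name is "scene" or "side" or "wrist"; returns a dict with "pixels" (420x560x3 uint8, red, green, blue), "range_z" (420x560 float32, m along the optical axis (not along the pixel's ray), 0 where there is no reading), "K" (3x3 intrinsics, pixels), "k1" (the pictures are not rectified: a ray, as slopes to the right and down, at radius r is drawn at 1 + k1 r^2 times it, then the intrinsics apply), "camera_from_world" (4x4, takes a point from world to camera coordinates). Camera axes: x right, y down, z forward; pixel columns grow to the right and rows downward; lengths in m; the calibration is good to about 2 mm. A picture is of the moment at which its call begins.
- ctrl.hand_in(): hands the job in; it is judged then, once.
The state is a dict: "time_s": time; "qpos": joint angles; "qd": joint speeds; "joint_efforts": joint torques, N m; "eef_pos": TCP position; "tcp_rot": TCP orientation; "force": force on the tool from outside, world axes, zero at the start; "moment": the same for the moment, N m; "finger_gap": finger opening in m; "grip_force": force on a finger pad.
Only numpy, scipy, OpenCV 4.12 (cv2) and the standard library are available. Lean on these libraries where they do the work, as an engineer would, in place of code of your own. Each camera call takes 0.05 s, during which the arm holds its last target. There are 200 camera calls.

### The job

Lock the circuit-board holder for soldering: swing its boom home against its stop, so that the eye lies in the yoke, then take the yoke pin from the rack and pass it down through the upper ear, the boom's eye and the lower ear until its flange sits flat on the yoke, and let go. The eye floats a little, so feel for its hole and do not force the pin: never press it on the holder with more than 30 N. Leave everything else on the bench where it is.

Things in the scene. Friction and masses are not known exactly. Their poses are not given: they have to be found in the camera images.
- holder: circuit-board holder, fixed to the table: dark steel base plate 90 x 250 x 10 with an aluminium yoke (two level ears, one above the other, joined at their outer end, y = -24 to -34, open on the other sides) and a pivot post. Origin on the table straight below the axis of the yoke's holes; z up, +y from the yoke to the pivot 170 away, -x the side to which the boom swings open.
- yoke_top (a point): on the yoke's hole axis at the top face of the upper ear, 60 above the table; axes as the holder's. This ear is 44 (x) by 56 (y), 8 thick (z 52 to 60), with a wide round hole of 18.
- yoke_low (a point): on the same vertical axis at the top face of the lower ear, 38 above the table; axes as the holder's. This ear is 8 thick (z 30 to 38), with a close round hole of 12, clear below down to z = 10.
- pivot (a point): on the boom's vertical pivot axis, 49 above the table; axes as the holder's
- boom (a joint): angle of the holder's swing boom in rad: 0 is home against its hard stop; it grows as the boom swings open towards the holder's -x (clockwise seen from above), to 1.1. Starts at 0.4 to 0.8 and stays where it is left (friction 0.25 N m: about 3 N at the post). The boom is a level aluminium bar 26 wide, at z 41 to 49, with a board frame behind the pivot.
- boom_eye (a point): nominal place of the eye on the boom, 170 from the pivot, at z = 49; on the yoke's axis when home. The eye is a steel plate 34 x 34, z 41 to 49, hole 11.5. It FLOATS level in the boom's end, up to 4 mm each way in x and y; it starts up to 3.4 mm off in each and is not measured: find its hole by feel with the pin's nose. About 2 N sideways slides it; it stays where left.
- boom_post (a point): centre of the top of the upright round steel post on the boom, for pushing or holding the boom: 14 across, from z = 49 to 99, 90 from the pivot axis towards the eye; axes as the boom's (y from eye to pivot)
- pin: yoke pin, 0.06 to 0.13 kg: steel shank 10 across, 40 long, 1 mm chamfer at its nose, under a flange 26 across and 5 thick; on top a flat upright grip 12 thick (pin's x), 24 wide (y), up to 43 above the flange's underside. Origin on the axis at the flange's underside, z up. Stands in one of the rack's two holes, flange on the rack's top, 46 above the table. Seated, its origin is at yoke_top.
- pin_tip (a point): the centre of the pin's nose, 40 below the pin's origin along its axis
- rack: fixed wooden rack 50 x 120 x 46 with two holes of 13, 60 apart along its y; origin at the centre of its underside
- jar: small closed glass jar, 36 wide, 42 tall, standing about 95 from the yoke's axis on the holder's +x side; origin at the centre of its underside. Leave it alone.
- screw: another fastener standing in the rack's other hole: flat round black knob 24 across and 16 tall over a steel shank; origin on its axis at the knob's underside. Not the pin; leave it alone.
- pliers: side cutters with black handles, 145 long, 10 high, lying on the table; origin near the joint. Leave alone.
- driver: screwdriver 170 long lying on the table; origin at its middle. Leave alone.
- meter: hand multimeter 150 x 80 x 45 lying on its back; origin at the centre of its underside. Leave alone.
- reel: small reel 60 across, 38 tall, standing flat; origin at the centre of its underside. Leave alone.
Mind the look-alikes: they are no part of the job. What is shaped like the pin but blue is not meant.

How it is judged:
By the outcome, as a careful person would: the job done as asked, in the order asked, and still so for the second after the job is handed in, with the robot touching nothing.
It also fails if it takes over 72 s, if anything falls off the work surface, if the arm or the gripper's body presses on something with over 40 N, if the wrist force passes 120 N, or if a joint passes its speed limit or range.

## Working session

There is one attempt and no reset: what is moved stays moved. The work goes in short steps, Python scripts to look and compute and a tool call to move; the robot and the scene stay as the last step left them, time stands still between calls to the robot, and variables do not carry over. Pictures are saved under pics/ and viewed, at most 10 in all, crops included, and the job is handed in when it is done.

Besides the shell and the picture viewer there is one more tool, called after "Emit:" in YAML: its name, and indented under it one key for each argument. send_rows: Moves the arm, as the interface text tells. Its arguments: {"type":"object","properties":{"plan":{"type":"array","items":{"type":"array"}}},"required":["plan"]}

```bash
ls; mkdir -p pics; cat > h.py <<'E'
import numpy as np, cv2
from bench import ctrl
def snap(n):
    return ctrl.snapshot(n)
def save(s,name,crop=None,scale=1):
    im=s["pixels"][...,::-1]
    if crop: im=im[crop[1]:crop[3],crop[0]:crop[2]]
    im=cv2.resize(im,None,fx=scale,fy=scale,interpolation=cv2.INTER_CUBIC) if scale!=1 else im
    cv2.imwrite("pics/"+name,im)
def rays(s,uv):
    uv=np.atleast_2d(np.array(uv,float)); K=np.array(s["K"])
    d=np.c_[(uv[:,0]-K[0,2])/K[0,0],(uv[:,1]-K[1,2])/K[1,1]]
    u=d.copy()
    for _ in range(20):
        u=d/(1+s["k1"]*(u**2).sum(1,keepdims=True))
    return np.c_[u,np.ones(len(u))]
def world(s,uv,z=None):
    """by depth, or on plane height z"""
    r=rays(s,uv); T=np.linalg.inv(np.array(s["camera_from_world"]))
    R,t=T[:3,:3],T[:3,3]; w=r@R.T
    if z is None:
        uvi=np.round(np.atleast_2d(uv)).astype(int)
        k=s["range_z"][uvi[:,1],uvi[:,0]][:,None]
    else: k=((z-t[2])/w[:,2])[:,None]
    return t+k*w
def cloud(s):
    v,u=np.mgrid[0:420,0:560]
    P=world(s,np.c_[u.ravel(),v.ravel()]).reshape(420,560,3)
    P[s["range_z"]==0]=np.nan
    return P
def project(s,P):
    P=np.atleast_2d(P); T=np.array(s["camera_from_world"]); c=P@T[:3,:3].T+T[:3,3]
    x=c[:,:2]/c[:,2:]; x=x*(1+s["k1"]*(x**2).sum(1,keepdims=True)); K=np.array(s["K"])
    return x*[K[0,0],K[1,1]]+[K[0,2],K[1,2]]
E
python3 - <<'E'
from h import *
print(ctrl.get_obs(), ctrl.nose_length)
for n in("scene","side","wrist"):
    s=snap(n); save(s,n+"0.png"); print(n,np.linalg.inv(s["camera_from_world"]).round(3).tolist(),s["K"],s["k1"])
E
```

```text
pics
{'time_s': 0.0, 'qpos': array([69.51623289, 17.8607911 ,  0.80090028, 86.69245693, -0.25369112,
       75.58444011, -1.5598741 ]), 'qd': array([-0.01565577, -0.0321668 , -0.01010825,  0.00304792, -0.03966564,
        0.0266002 , -0.05651461]), 'joint_efforts': array([-1.19218930e-04, -3.79909837e+01,  1.46192112e-01, -2.30587846e+01,
        1.23108635e-02,  1.36496726e-02, -1.12705433e-05]), 'eef_pos': array([ 0.17063459, -0.52213019,  0.24721408]), 'tcp_rot': array([[ 9.50527376e-01,  3.10639773e-01, -7.99323880e-04],
       [ 3.10640794e-01, -9.50524754e-01,  2.23348044e-03],
       [-6.59692788e-05, -2.37128691e-03, -9.99997186e-01]]), 'force': array([-0.39054666, -0.33630787, -0.54264183]), 'moment': array([ 0.05748928, -0.00401065, -0.0397097 ]), 'grip_force': 0.0, 'finger_gap': 0.08503638770925355} 0.017
scene [[-0.393, 0.761, -0.516, 1.075], [0.919, 0.321, -0.227, 0.091], [-0.008, -0.564, -0.826, 0.962], [0.0, 0.0, 0.0, 1.0]] [[503.54489135   0.         277.96856902]
 [  0.         503.54489135 208.20083198]
 [  0.           0.           1.        ]] -0.01837490214366757
side [[-0.996, -0.073, 0.051, 0.452], [-0.088, 0.763, -0.64, 0.653], [0.008, -0.642, -0.767, 1.041], [0.0, 0.0, 0.0, 1.0]] [[495.92979199   0.         269.72048211]
 [  0.         495.92979199 205.82336633]
 [  0.           0.           1.        ]] -0.13594249875401315
wrist [[0.311, -0.91, -0.273, 0.24], [-0.95, -0.298, -0.087, -0.499], [-0.002, 0.287, -0.958, 0.373], [0.0, 0.0, 0.0, 1.0]] [[374.37033542   0.         279.86073834]
 [  0.         374.37033542 209.72420231]
 [  0.           0.           1.        ]] -0.049794875764674375
```

View pics/scene0.png

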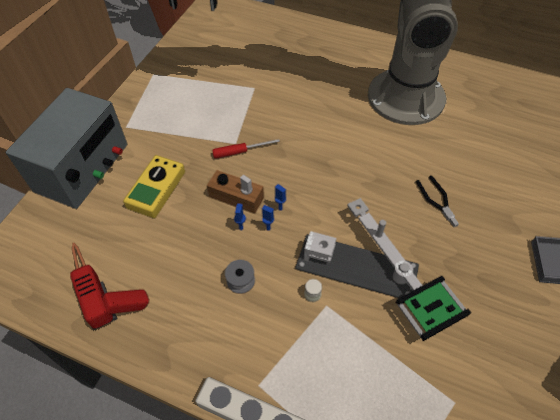

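View pics/side0.png

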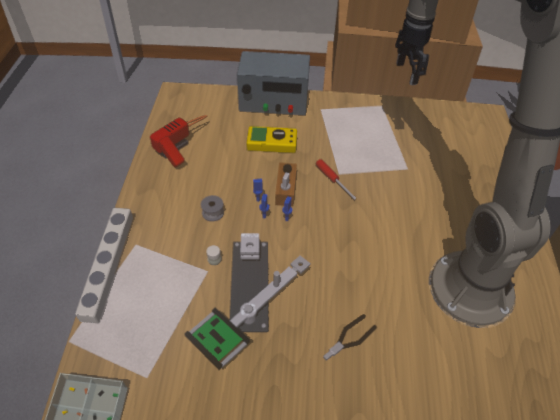

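The scene view shows the pin, with its silver grip, at (246,184) in the rack. Things that could be taken for it are the black screw knob (223,179) and the blue look-alikes (239,215), (268,215) and (281,195). The yoke is at (320,247), the post at (380,228), the eye at (358,207), the pivot at (403,270) and the jar at (313,290). I choose the silver one in the rack and will check it in a close crop.

```bash
python3 - <<'E'
from h import *
a=snap("scene"); b=snap("side")
A=cv2.resize(a["pixels"][160:300,200:420],None,fx=3.6,fy=3.6,interpolation=cv2.INTER_CUBIC)
cv2.imwrite("pics/cropA.png",A[...,::-1])
B=cv2.resize(b["pixels"][155:345,220:320],None,fx=3.15,fy=3.15,interpolation=cv2.INTER_CUBIC)
cv2.imwrite("pics/cropB.png",B[...,::-1])
for s,pts in((a,[(246,184),(223,179),(320,247),(380,222),(403,270),(358,207),(313,285)]),(b,[(286,178),(287,168),(250,240),(277,276),(249,312),(301,264)])):
    print(np.c_[pts,world(s,pts).round(4)])
E
```

```text
[[ 2.460e+02  1.840e+02  4.915e-01 -2.416e-01  8.010e-02]
 [ 2.230e+02  1.790e+02  4.860e-01 -3.030e-01  6.060e-02]
 [ 3.200e+02  2.470e+02  5.522e-01 -4.300e-02  3.500e-02]
 [ 3.800e+02  2.220e+02  4.860e-01  5.830e-02  9.930e-02]
 [ 4.030e+02  2.700e+02  5.497e-01  1.323e-01  5.710e-02]
 [ 3.580e+02  2.070e+02  3.954e-01 -4.700e-03 -4.200e-03]
 [ 3.130e+02  2.850e+02  6.443e-01 -2.410e-02  4.320e-02]]
[[ 2.860e+02  1.780e+02  4.805e-01 -2.409e-01  8.960e-02]
 [ 2.870e+02  1.680e+02  4.810e-01 -3.018e-01  6.500e-02]
 [ 2.500e+02  2.400e+02  5.551e-01 -5.470e-02  5.850e-02]
 [ 2.770e+02  2.760e+02  4.801e-01  6.590e-02  9.720e-02]
 [ 2.490e+02  3.120e+02  5.355e-01  1.390e-01  5.590e-02]
 [ 3.010e+02  2.640e+02  4.260e-01 -3.480e-02  4.000e-04]]
```

View pics/cropA.png

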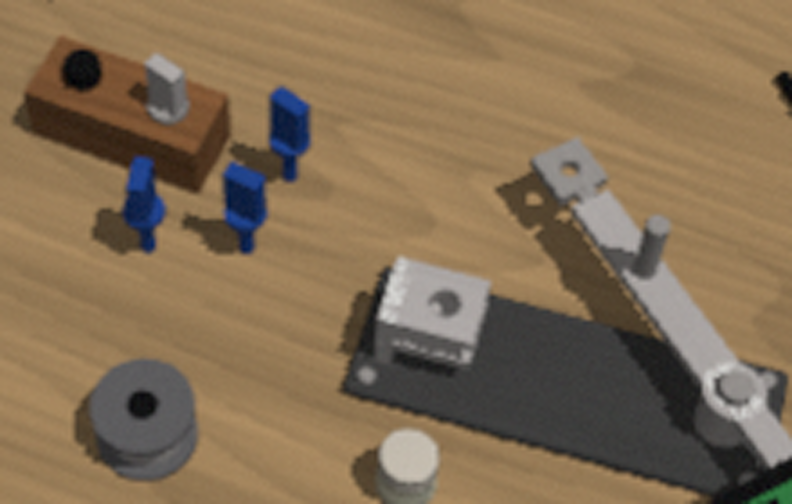

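View pics/cropB.png

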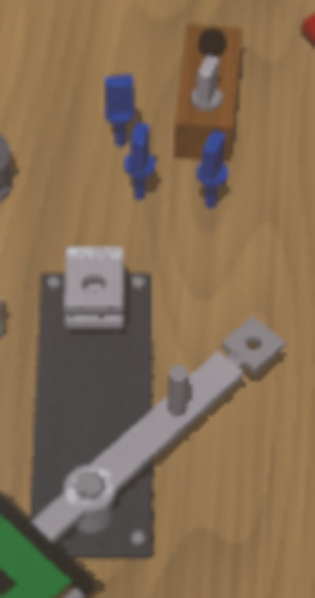

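The crop confirms the silver pin in the rack, with its flange at crop (169,108). The hole in the upper ear is at crop (444,304), the post top at (656,225) and the eye hole at (570,168).

```bash
python3 - <<'E'
from h import *
hole={"scene":(200+444/3.6,160+304/3.6),"side":(220+94/3.15,155+284/3.15)}
post={"scene":(200+657/3.6,160+224/3.6),"side":(220+179/3.15,155+373/3.15)}
eye={"scene":(200+570/3.6,160+168/3.6),"side":(220+254/3.15,155+343/3.15)}
piv={"scene":(200+738/3.6,160+386/3.6),"side":(220+90/3.15,155+484/3.15)}
def rect(P,c,r,z0,z1,l):
    m=(np.hypot(P[...,0]-c[0],P[...,1]-c[1])<r)&(P[...,2]>z0)&(P[...,2]<z1)
    q=P[m]
    if len(q)<5: print(l,"few",len(q));return
    R=cv2.minAreaRect((q[:,:2]*1000).astype(np.float32)); print(l,len(q),"mean",q.mean(0).round(4),"rect",[np.round(x,1) for x in R])
allP=[]
for n in("scene","side"):
    s=snap(n);P=cloud(s);allP.append(P[np.isfinite(P[...,0])])
    zp=world(s,[piv[n]])[0,2]
    print(n,"hole",world(s,[hole[n]],.06)[0].round(4),"post",world(s,[post[n]],.099)[0].round(4),"eye",world(s,[eye[n]],.049)[0].round(4),"piv",world(s,[piv[n]],.06)[0].round(4), zp)
    rect(P,(.555,-.05),.06,.055,.066,"yoke"); rect(P,(.483,.062),.03,.093,.11,"post"); rect(P,(.485,-.24),.04,.078,.1,"pin")
    rect(P,(.485,-.27),.09,.042,.0485,"rack"); rect(P,(.485,-.24),.025,.05,.1,"pinall"); rect(P,(.54,.06),.18,.007,.013,"plate")
    rect(P,(.485,-.302),.03,.056,.07,"screw");rect(P,(.64,-.025),.035,.038,.048,"jar")
    rect(P,(.54,-.15),.02,.03,.1,"x")
    # blue
    px=s["pixels"].astype(int); b=(px[...,2]>px[...,0]+50)&(px[...,2]>px[...,1]+40)
    k,lab,st,ce=cv2.connectedComponentsWithStats(b.astype(np.uint8))
    for i in range(1,k):
        if st[i,4]>30: q=P[lab==i];print(" blue",ce[i].round(),np.nanmedian(q,0).round(3),"zmax",np.nanmax(q[:,2]).round(3))
E
```

```text
scene hole [ 0.5579 -0.0351  0.06  ] post [0.4844 0.0632 0.099 ] eye [0.4316 0.001  0.049 ] piv [0.5438 0.1342 0.06  ] 0.05704856550047821
yoke 492 mean [ 0.5591 -0.0434  0.0595] rect [array([557.5, -43.1]), array([48.7, 56.4]), np.float64(5.8)]
post 40 mean [0.4861 0.0623 0.0982] rect [array([485.4,  61.9]), array([14.3, 12.1]), np.float64(71.7)]
pin 76 mean [ 0.4865 -0.2462  0.0863] rect [array([ 484.6, -247.5]), array([24.9, 12.6]), np.float64(73.3)]
rack 704 mean [ 0.4899 -0.2743  0.0456] rect [array([ 492.3, -268.9]), array([150.4, 106. ]), np.float64(62.8)]
pinall 173 mean [ 0.4886 -0.2456  0.0726] rect [array([ 489.1, -242.2]), array([35.8, 22.9]), np.float64(82.0)]
plate 2923 mean [0.5582 0.0433 0.0099] rect [array([540.1,  51.8]), array([163.1, 289.9]), np.float64(26.2)]
screw 81 mean [ 0.4853 -0.3065  0.0613] rect [array([ 484.7, -308. ]), array([24.4, 21. ]), np.float64(76.6)]
jar 201 mean [ 0.6473 -0.0235  0.0415] rect [array([647.3, -23.6]), array([33. , 31.8]), np.float64(67.7)]
x 91 mean [ 0.5389 -0.1642  0.0642] rect [array([ 536.3, -164.5]), array([ 9.5, 22.8]), np.f
[... 583 characters left out ...]
.1]), array([26.3, 12.5]), np.float64(73.7)]
rack 324 mean [ 0.4875 -0.2681  0.0464] rect [array([ 510.7, -281.1]), array([125.5, 106.6]), np.float64(89.6)]
pinall 124 mean [ 0.4828 -0.2442  0.0703] rect [array([ 482.9, -241.2]), array([37.3, 39.7]), np.float64(54.1)]
plate 2014 mean [0.5502 0.0407 0.0102] rect [array([553.7,  47.3]), array([269. , 247.2]), np.float64(58.5)]
screw 53 mean [ 0.4824 -0.308   0.0624] rect [array([ 482.9, -309.8]), array([20.9, 26.5]), np.float64(36.4)]
jar 131 mean [ 0.6445 -0.0255  0.0423] rect [array([644.7, -25.5]), array([31.1, 33.7]), np.float64(42.0)]
x 63 mean [ 0.5345 -0.165   0.0645] rect [array([ 536.8, -165.2]), array([ 8.2, 17.3]), np.float64(69.2)]
```

```bash
cat >> h.py <<'E'
def shift(tgt,yaw_y=None,pos=None):
    "mm in tool axes to world target; turn to set tool y azimuth (deg)"
    o=ctrl.get_obs(); R=np.array(o["tcp_rot"]); p=np.array(o["eef_pos"] if pos is None else pos)
    d=R.T@(np.array(tgt)-p)*1000
    t=None
    if yaw_y is not None:
        az=np.degrees(np.arctan2(R[1,1],R[0,1])); t=-np.radians((yaw_y-az+180)%360-180)
    return d.round(1),t
E
python3 - <<'E'
from h import *
for t in [(.46,-.25,.248),(.53,-.04,.248),(.43,.095,.2)]: print(shift(t,-16.5))
E
```

```text
(array([ 3.596e+02, -1.693e+02,  1.000e-01]), np.float64(-0.9668883668222954))
(array([ 4.914e+02, -3.472e+02,  2.000e-01]), np.float64(-0.9668883668222954))
(array([ 438.3, -506.5,   48.3]), np.float64(-0.9668883668222954))
```

Emit:
send_rows:
  plan:
    - [[50,-24,0],-0.15,0.4]
    - [[100,-48,0],-0.3,0.4]
    - [[150,-72,0],-0.45,0.4]
    - [[200,-96,0],-0.6,0.4]
    - [[250,-118,0],-0.75,0.4]
    - [[300,-142,0],-0.9,0.4]
    - [[340,-160,0],-0.967,0.4]
    - [[360,-169,0],-0.967,0.4]
    - [[360,-169,0],-0.967,0.4]
    - [[360,-169,0],-0.967,0.4]

```text
time_s: 1.6
eef_pos: [0.4594, -0.2518, 0.2481]
tcp_rot: [[0.286, 0.958, -0.001], [0.958, -0.286, -0.001], [-0.001, -0.001, -1.0]]
force: [-0.2, -1.0, 0.6]
finger_gap: 0.0515
grip_force: 0.0
```

```bash
python3 - <<'E'
from h import *
o=ctrl.get_obs(); print(o["time_s"],o["eef_pos"],o["qpos"].round(1),o["finger_gap"],o["tcp_rot"].round(3).tolist())
s=snap("wrist"); save(s,"w1.png"); P=cloud(s); np.save("w1.npy",P)
print(project(s,[[.484,-.248,.089],[.4838,-.309,.064],[.556,-.037,.06]]))
def rect(c,r,z0,z1,l):
    m=(np.hypot(P[...,0]-c[0],P[...,1]-c[1])<r)&(P[...,2]>z0)&(P[...,2]<z1); q=P[m]
    R=cv2.minAreaRect((q[:,:2]*1000).astype(np.float32)); print(l,len(q),q.mean(0).round(4),[np.round(x,1) for x in R],"zmax",np.percentile(q[:,2],98))
rect((.484,-.248),.03,.08,.1,"pintop"); rect((.484,-.248),.03,.0485,.053,"flange");rect((.484,-.308),.03,.057,.07,"screw")
for s1 in [(.53,-.04,.248)]: print(shift(s1,-16.5))
E
```

```text
1.6 [ 0.45942002 -0.25180948  0.24814012] [ 42.9  16.1 -20.4  90.    5.8  75.    5.1] 0.051464894387672835 [[0.286, 0.958, -0.001], [0.958, -0.286, -0.001], [-0.001, -0.001, -1.0]]
[[ 309.59127754  181.4187128 ]
 [ 325.37964154  240.007793  ]
 [ 324.56994671 -132.58535295]]
pintop 488 [ 0.4824 -0.2477  0.0883] [array([ 482.3, -248.8]), array([24.8, 11.9]), np.float64(74.4)] zmax 0.09015484474547593
flange 243 [ 0.4804 -0.2461  0.0508] [array([ 482.5, -246.9]), array([22.2, 25.8]), np.float64(81.9)] zmax 0.05225535998071808
screw 525 [ 0.4816 -0.3075  0.0616] [array([ 481.7, -308.1]), array([22.6, 22.5]), np.float64(76.8)] zmax 0.06318805990017269
(array([ 2.235e+02,  6.900e+00, -1.000e-01]), np.float64(-0.0030033756816181803))
```

View pics/w1.png

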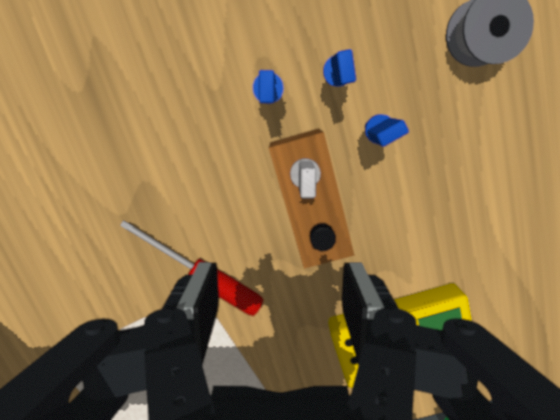

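The wrist view shows the silver pin at (305,178) next to the black knob at (322,237), and both agree with the map. Next I move over the holder and refine its position.

Emit:
send_rows:
  plan:
    - [[50,2,0],0,1]
    - [[100,4,0],0,1]
    - [[150,5,0],0,1]
    - [[190,6,0],0,1]
    - [[200,7,0],0,1]
    - [[200,7,0],0,1]
    - [[200,7,0],0,1]

```text
time_s: 2.52
eef_pos: [0.5235, -0.0636, 0.2481]
tcp_rot: [[0.288, 0.958, -0.001], [0.958, -0.288, -0.002], [-0.002, -0.0, -1.0]]
force: [-0.1, 0.5, -0.4]
finger_gap: -0.0001
grip_force: 0.0
```

```bash
python3 - <<'E'
from h import *
s=snap("wrist"); P=cloud(s); np.save("w2.npy",P); save(s,"w2.png")
g=[(.5557,-.0367,.06),(.540,.1336,.057),(.4835,.0615,.099),(.430,-.001,.049)]
print(project(s,g).round(1))
def rect(c,r,z0,z1,l):
    m=(np.hypot(P[...,0]-c[0],P[...,1]-c[1])<r)&(P[...,2]>z0)&(P[...,2]<z1); q=P[m]
    R=cv2.minAreaRect((q[:,:2]*1000).astype(np.float32)); print(l,len(q),q.mean(0).round(4),[np.round(x,1) for x in R])
rect((.5555,-.043),.045,.057,.064,"yoke");rect((.4835,.0615),.02,.095,.104,"post");rect((.54,.134),.03,.052,.062,"piv")
for t in [(.434,.0795,.17),(.45,.0755,.09)]: print(shift(t,-16.5))
E
```

```text
[[308.2 145.2]
 [225.1 -69.5]
 [172.   45.3]
 [156.4 146.3]]
yoke 3134 [ 0.5559 -0.0441  0.0598] [array([555.8, -44.1]), array([44.2, 56.3]), np.float64(5.4)]
post 357 [0.4833 0.0605 0.0987] [array([483. ,  60.6]), array([13.6, 13.7]), np.float64(13.6)]
piv 0 [nan nan nan] [array([0., 0.]), array([0., 0.]), np.float64(0.0)]
(array([ 111.1, -126.9,   78. ]), np.float64(-0.004282375867071992))
(array([ 112. , -110.4,  158. ]), np.float64(-0.004282375867071992))<stdin>:7: RuntimeWarning: Mean of empty slice.
  ret = um.true_divide(
```

View pics/w2.png

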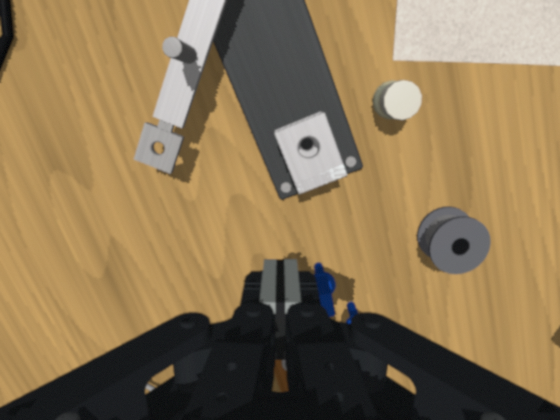

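```bash
python3 - <<'E'
from h import *
print(shift((.447,.0715,.085)))
n=np.array([.958,-.288]); pv=np.array([.5393,.1313])
R=np.array(ctrl.get_obs()["tcp_rot"])[:2,:2]
for a in (44,40,36,32,28,24,20,16,12,8,4,2,0):
    b=np.radians(5.4-a); p=pv+.09*np.array([np.sin(b),-np.cos(b)])-n*.0215
    print(a,p.round(4),(R.T@(p-[.447,.0715])*1000).round(1))
E
```

```text
(array([ 107.3, -112.2,  163. ]), None)
44 [0.4626 0.0672] [ 0.3 16.1]
40 [0.4676 0.0634] [-1.8 22.1]
36 [0.4729 0.06  ] [-3.5 28.1]
32 [0.4784 0.057 ] [-4.8 34.2]
28 [0.4841 0.0544] [-5.7 40.5]
24 [0.49   0.0522] [-6.1 46.7]
20 [0.496  0.0504] [-6.1 53. ]
16 [0.5021 0.049 ] [-5.6 59.3]
12 [0.5084 0.0481] [-4.7 65.5]
8 [0.5146 0.0476] [-3.4 71.6]
4 [0.5209 0.0475] [-1.7 77.7]
2 [0.524  0.0477] [-0.6 80.6]
0 [0.5272 0.0479] [ 0.5 83.6]
```

Emit:
send_rows:
  plan:
    - [[40,-40,0],0,1]
    - [[75,-78,0],0,1]
    - [[100,-105,10],0,1]
    - [[107,-112,50],0,1]
    - [[107,-112,100],0,1]
    - [[107,-112,140],0,1]
    - [[107,-112,163],0,1]
    - [[107,-112,163],0,1]

```text
time_s: 3.58
eef_pos: [0.4455, 0.0721, 0.0837]
tcp_rot: [[0.286, 0.958, -0.005], [0.958, -0.286, -0.001], [-0.002, -0.004, -1.0]]
force: [-0.8, -0.6, -0.1]
finger_gap: 0.0001
grip_force: 0.0
```

Emit:
send_rows:
  plan:
    - [[0,8,0],0,1]
    - [[0,13,0],0,1]
    - [[0,18,0],0,1]
    - [[-2,23,0],0,1]
    - [[-3,28,0],0,1]
    - [[-5,34,0],0,1]
    - [[-6,40,0],0,1]
    - [[-6,46,0],0,1]
    - [[-6,52,0],0,1]
    - [[-6,58,0],0,1]

```text
time_s: 4.82
eef_pos: [0.501, 0.0512, 0.0848]
tcp_rot: [[0.284, 0.959, -0.001], [0.959, -0.284, -0.0], [-0.001, -0.001, -1.0]]
force: [-3.7, -1.2, -0.7]
finger_gap: 0.0003
grip_force: 1.6
```

Emit:
send_rows:
  plan:
    - [[0,6,0],0,1]
    - [[2,12,0],0,1]
    - [[4,17,0],0,1]
    - [[5,20,0],0,1]
    - [[6,22,0],0,1]
    - [[6,22,0],0,1]

```text
time_s: 5.58
eef_pos: [0.5245, 0.0515, 0.0856]
tcp_rot: [[0.284, 0.959, 0.002], [0.959, -0.284, 0.001], [0.001, 0.001, -1.0]]
force: [-2.5, -0.1, -0.4]
finger_gap: 0.0001
grip_force: 0.7
```

Emit:
send_rows:
  plan:
    - [[0.5,2,0],0,1]
    - [[1,4,0],0,1]
    - [[1,5,0],0,1]
    - [[1,5,0],0,1]

```text
time_s: 6.08
eef_pos: [0.5292, 0.0514, 0.0855]
tcp_rot: [[0.283, 0.959, 0.001], [0.959, -0.283, 0.001], [0.001, 0.001, -1.0]]
force: [-3.1, 0.8, 1.2]
finger_gap: -0.0
grip_force: 1.3
```

Emit:
send_rows:
  plan:
    - [[0,1,0],0,1]
    - [[0,2,0],0,1]
    - [[0,2.5,0],0,1]
    - [[0,2.5,0],0,1]

```text
time_s: 6.58
eef_pos: [0.5299, 0.0513, 0.0854]
tcp_rot: [[0.283, 0.959, -0.003], [0.959, -0.283, 0.001], [0.0, -0.003, -1.0]]
force: [-5.6, 2.7, 4.6]
finger_gap: -0.0004
grip_force: 3.3
```

Emit:
send_rows:
  plan:
    - [[0,1.5,0],0,1]
    - [[0,3,0],0,1]
    - [[0,3,0],0,1]
    - [[0,3,0],0,1]

```text
time_s: 7.08
eef_pos: [0.5301, 0.0512, 0.0854]
tcp_rot: [[0.282, 0.959, -0.008], [0.959, -0.282, 0.001], [-0.001, -0.008, -1.0]]
force: [-11.4, 3.1, 9.6]
finger_gap: -0.0001
grip_force: 6.2
```

Emit:
send_rows:
  plan:
    - [[0,-6,0],0,1]
    - [[0,-20,0],0,1]
    - [[0,-35,0],0,1]
    - [[0,-35,-50],0,0.45]
    - [[0,-35,-100],0,0.45]
    - [[-50,-35,-100],0,0.45]
    - [[-100,-35,-100],0,0.45]
    - [[-150,-35,-100],0,0.45]
    - [[-150,-35,-100],0,0.45]

```text
time_s: 8.2
eef_pos: [0.456, -0.0901, 0.185]
tcp_rot: [[0.293, 0.956, -0.001], [0.956, -0.293, -0.003], [-0.004, 0.0, -1.0]]
force: [-0.2, 0.8, -0.4]
finger_gap: 0.0471
grip_force: 0.0
```

```bash
python3 - <<'E'
from h import *
o=ctrl.get_obs(); print(o["eef_pos"],o["finger_gap"])
for n in ("wrist","scene","side"):
    s=snap(n); P=cloud(s)
    for l,c,r,z0,z1 in(("yoke",(.5555,-.043),.045,.057,.064),("post",(.5478,.0417),.02,.095,.104)):
        m=(np.hypot(P[...,0]-c[0],P[...,1]-c[1])<r)&(P[...,2]>z0)&(P[...,2]<z1); q=P[m]
        if len(q)>4: print(n,l,len(q),q.mean(0).round(4),[np.round(x,1) for x in cv2.minAreaRect((q[:,:2]*1000).astype(np.float32))])
    if n=="wrist":
        u,v=project(s,[[.5553,-.038,.06]])[0].astype(int); print(u,v); save(s,"w3.png",(max(u-70,0),max(v-60,0),u+70,v+60),4)
for t in[(.4825,-.248,.17),(.4825,-.248,.071)]: print(shift(t,-16.2))
E
```

```text
[ 0.455994   -0.09013418  0.18499575] 0.04714339257957221
wrist yoke 5489 [ 0.5559 -0.0442  0.0599] [array([556.2, -44.5]), array([45. , 56.6]), np.float64(5.4)]
404 88
scene yoke 455 [ 0.5587 -0.0433  0.06  ] [array([557.9, -43.1]), array([47.7, 56.1]), np.float64(5.2)]
scene post 40 [0.5507 0.0428 0.0982] [array([550.6,  42.9]), array([14. , 12.1]), np.float64(16.8)]
side yoke 318 [ 0.5557 -0.0454  0.0606] [array([556.5, -46. ]), array([43.8, 59.4]), np.float64(6.0)]
side post 29 [0.5478 0.0406 0.0991] [array([548.1,  39.7]), array([12. , 13.3]), np.float64(38.3)]
(array([-150.8,   70. ,   15.3]), np.float64(-0.003977334659925951))
(array([-150.9,   70. ,  114.3]), np.float64(-0.003977334659925951))
```

View pics/w3.png

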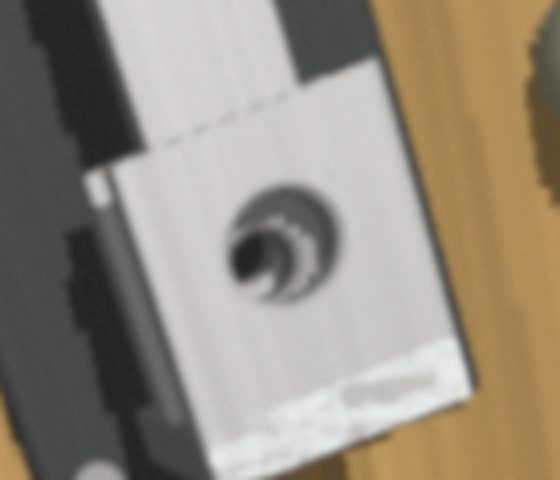

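Emit:
send_rows:
  plan:
    - [[2,40,20],0,0.45]
    - [[6,80,50],0,0.45]
    - [[6,80,60],0,0.45]
    - [[6,80,60],0,0.45]
    - [[6,80,60],0,0.45]

```text
time_s: 8.98
eef_pos: [0.5363, -0.1007, 0.1264]
tcp_rot: [[0.282, 0.959, 0.001], [0.959, -0.282, -0.0], [0.0, 0.001, -1.0]]
force: [1.1, 0.5, 0.5]
finger_gap: 0.047
grip_force: 0.0
```

```bash
python3 - <<'E'
from h import *
s=snap("wrist")
print(np.linalg.inv(s["camera_from_world"])[:3,3])
c=project(s,[[.5553,-.038,.06],[.5553,-.038,.049],[.5553,-.038,.038]]);print(c)
u,v=c[0].round().astype(int)
np.savez("w4.npz",**{k:np.array(x) for k,x in s.items()}); print(u,v)
save(s,"w4.png",(u-30,v-30,u+30,v+30),10)
E
```

```text
[ 0.55624425 -0.03016269  0.25193032]
[[281.79337201 114.18354058]
 [281.65261067 113.31594839]
 [281.52618209 112.5367492 ]]
282 114
```

View pics/w4.png

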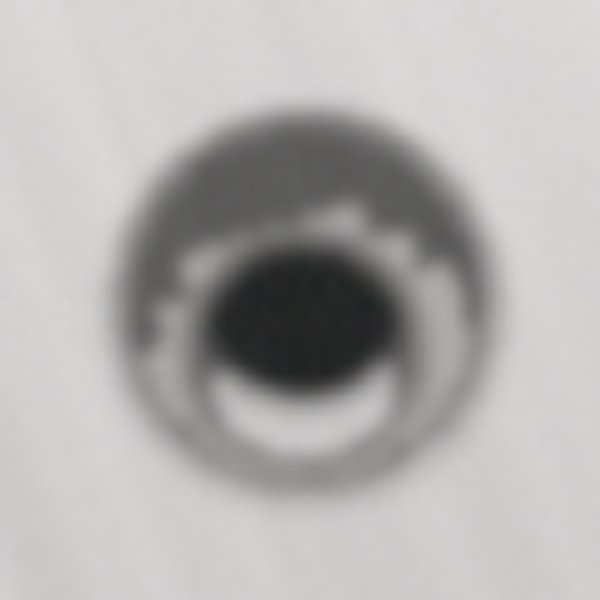

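The close view from straight above shows the upper hole centred at crop (304,300). The eye's hole is centred near (305,348), about 3 mm off along tool -x, and the dark lower hole lies behind it.

```bash
python3 - <<'E'
from h import *
print(shift((.4824,-.248,.19),-16))
E
```

```text
(array([-156.2,  -10.2,  -63.3]), np.float64(-0.007561094235401111))
```

Emit:
send_rows:
  plan:
    - [[0,0,-50],0,0.45]
    - [[-30,0,-63],0,0.45]
    - [[-80,-5,-63],0,0.45]
    - [[-130,-10,-63],0,0.45]
    - [[-156,-10,-63],0,0.45]
    - [[-156,-10,-63],0,0.45]
    - [[-156,-10,-63],0,0.45]

```text
time_s: 9.9
eef_pos: [0.4832, -0.2465, 0.1891]
tcp_rot: [[0.282, 0.959, 0.002], [0.959, -0.282, 0.001], [0.001, 0.001, -1.0]]
force: [-0.2, 0.0, -0.1]
finger_gap: 0.047
grip_force: 0.0
```

```bash
python3 - <<'E'
from h import *
print(ctrl.get_obs()["finger_gap"],shift((.4824,-.248,.071),-16))
E
```

```text
0.04699646521561283 (array([ -1.8,  -0.6, 118.1]), np.float64(-0.006586955860130657))
```

Emit:
send_rows:
  plan:
    - [[-2,-0.5,40],0,0.45]
    - [[-2,-0.5,80],0,0.45]
    - [[-2,-0.5,105],0,0.45]
    - [[-2,-0.5,117],0,0.45]
    - [[-2,-0.5,117],0,0.45]

```text
time_s: 10.52
eef_pos: [0.4818, -0.2488, 0.0712]
tcp_rot: [[0.282, 0.959, -0.0], [0.959, -0.282, 0.001], [0.001, -0.001, -1.0]]
force: [0.0, -0.9, 0.8]
finger_gap: 0.047
grip_force: 0.0
```

Emit:
send_rows:
  plan:
    - [[0,0,0],0,0.6]
    - [[0,0,0],0,0.75]
    - [[0,0,0],0,1]
    - [[0,0,0],0,1]
    - [[0,0,0],0,1]
    - [[0,0,0],0,1]

```text
time_s: 11.28
eef_pos: [0.4822, -0.2507, 0.0724]
tcp_rot: [[0.284, 0.959, 0.002], [0.959, -0.284, -0.001], [-0.001, 0.002, -1.0]]
force: [-0.3, -0.4, 5.2]
finger_gap: 0.0115
grip_force: 59.1
```

Emit:
send_rows:
  plan:
    - [[0,0,-5],0,1]
    - [[0,0,-20],0,1]
    - [[0,0,-50],0,1]
    - [[0,0,-90],0,1]
    - [[0,0,-110],0,1]
    - [[0,0,-110],0,1]
    - [[0,0,-110],0,1]

```text
time_s: 12.15
eef_pos: [0.4805, -0.2499, 0.1804]
tcp_rot: [[0.284, 0.959, -0.002], [0.959, -0.284, 0.001], [0.0, -0.002, -1.0]]
force: [0.1, -0.8, -1.0]
finger_gap: 0.0113
grip_force: 59.7
```

```bash
python3 - <<'E'
from h import *
o=ctrl.get_obs(); R=np.array(o["tcp_rot"]); p=np.array(o["eef_pos"]);print(p,o["force"])
im=[]
for n in("wrist","scene","side"):
    s=snap(n)
    # predicted grip top/flange/tip if pin axis on TCP, flange 25 below TCP
    q=np.array([p+R[:,2]*d for d in(-.018,.025,.065)]); uv=project(s,q); print(n,uv.round(1).tolist())
    u,v=uv[1].round().astype(int); 
    u=np.clip(u,32,527); v=np.clip(v,32,387)
    c=cv2.resize(s["pixels"][v-32:v+32,u-32:u+32],(400,400),interpolation=cv2.INTER_CUBIC) if n!="wrist" else cv2.resize(s["pixels"][v-32:v+32,u-32:u+32],(400,400))
    print(" crop origin",u-32,v-32,"scale 6.25"); im.append(c)
g=np.hstack(im[1:]); cv2.imwrite("pics/held.png",g[...,::-1])
E
```

```text
[ 0.48046212 -0.24993774  0.18038279] [ 0.11453864 -0.76761895 -1.04748445]
wrist [[281.5, 327.9], [281.1, 270.8], [280.8, 238.2]]
 crop origin 249 239 scale 6.25
scene [[241.1, 143.3], [242.5, 157.1], [243.8, 169.1]]
 crop origin 210 125 scale 6.25
side [[287.7, 145.3], [287.1, 157.7], [286.6, 168.7]]
 crop origin 255 126 scale 6.25
```

View pics/held.png

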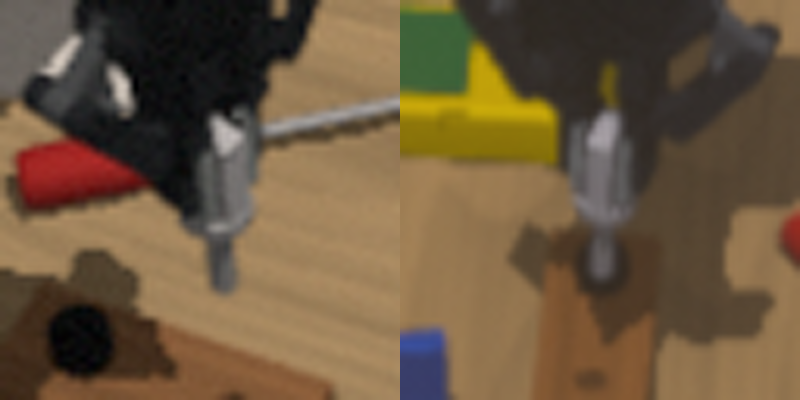

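The pin hangs upright in the fingers, with its nose at scene crop (224,290) and side crop (205,282). Next I measure its place in the hand from the wrist depth.

```bash
python3 - <<'E'
from h import *
o=ctrl.get_obs(); R=np.array(o["tcp_rot"]); p=np.array(o["eef_pos"])
s=snap("wrist"); P=cloud(s).reshape(-1,3); P=P[np.isfinite(P[:,0])]
L=(P-p)@R*1000
m=(np.hypot(L[:,0],L[:,1])<22)&(L[:,2]>5)&(L[:,2]<80); L=L[m]
for a in range(14,76,4):
    q=L[(L[:,2]>=a)&(L[:,2]<a+4)]
    if len(q): print(a,len(q),"x",np.percentile(q[:,0],[2,50,98]).round(1),"y",np.percentile(q[:,1],[2,50,98]).round(1))
np.save("held.npy",L)
print(shift((.5553,-.038,.16)))
E
```

```text
14 112 x [12.  13.6 14.2] y [-6.5 -0.9  4.8]
18 284 x [ 7.8 11.8 14.7] y [-11.1  -0.1   9.7]
22 235 x [ 7.2 12.9 14.9] y [-12.1  -0.9  10.3]
26 21 x [ 7.8 13.1 14.5] y [-12.2  -3.5   8.1]
46 15 x [6.1 6.6 6.8] y [-3.3 -0.9  1.4]
50 48 x [4.4 6.2 6.8] y [-4.5 -1.   3.1]
54 44 x [3.6 6.  6.9] y [-5.1 -0.4  3.7]
58 49 x [3.3 5.9 6.8] y [-5.3 -0.4  3.8]
62 34 x [3.4 6.2 6.9] y [-4.9 -1.   3.5]
(array([224.4,  11.5,  20.2]), None)
```

Emit:
send_rows:
  plan:
    - [[40,2,0],0,1]
    - [[85,4,0],0,1]
    - [[130,7,0],0,1]
    - [[175,10,0],0,1]
    - [[205,12,0],0,1]
    - [[219.5,12.3,10],0,1]
    - [[219.5,12.3,30],0,1]
    - [[219.5,12.3,36],0,1]
    - [[219.5,12.3,36],0,1]
    - [[219.5,12.3,36],0,1]

```text
time_s: 13.6
eef_pos: [0.5559, -0.044, 0.1458]
tcp_rot: [[0.285, 0.959, 0.001], [0.959, -0.285, -0.0], [-0.0, 0.001, -1.0]]
force: [-0.1, 0.0, -1.0]
finger_gap: 0.0114
grip_force: 59.6
```

```bash
cat >> h.py <<'E'
HOLE=np.array([.5554,-.0377])
def where():
    o=ctrl.get_obs(); R=np.array(o["tcp_rot"]); p=np.array(o["eef_pos"])
    d=(p[:2]-HOLE)*1000; l=R[:2,:2].T@d+[1.75,-.7]
    F=R.T@np.array(o["force"]); print("t",round(o["time_s"],2),"pin rel hole (tool x,y)",l.round(2),"tip z",(p[2]*1000-65).round(2),"F tool",F.round(1),"M",(R.T@o["moment"]).round(2),"az",R[2].round(4))
E
python3 - <<'E'
from h import *
where()
s=snap("wrist"); where()
o=ctrl.get_obs(); R=np.array(o["tcp_rot"]); p=np.array(o["eef_pos"])
P=cloud(s); Q=P.reshape(-1,3)
L=(Q-p)@R*1000
m=(np.hypot(L[:,0],L[:,1])<22); q=L[m&(L[:,2]>48)&(L[:,2]<64)]
print("shank",np.percentile(q[:,0],[2,50,98]).round(1),np.percentile(q[:,1],[2,50,98]).round(1))
m=(np.hypot(Q[:,0]-.5555,Q[:,1]+.043)<.045)&(Q[:,2]>.057)&(Q[:,2]<.064)
print([np.round(x,1) for x in cv2.minAreaRect((Q[m,:2]*1000).astype(np.float32))])
u,v=project(s,[[.5554,-.0377,.06]])[0].round().astype(int); print(u,v)
save(s,"w5.png",(u-50,v-50,u+50,min(v+50,420)),6)
E
```

```text
t 13.6 pin rel hole (tool x,y) [-4.13  1.58] tip z 80.82 F tool [-0.  -0.1  1. ] M [-0.01  0.05  0.01] az [-0.      0.0011 -1.    ]
t 13.65 pin rel hole (tool x,y) [-3.92  1.65] tip z 80.99 F tool [-0.5  0.4  0.2] M [-0.01  0.03 -0.03] az [ 1.0e-04  1.4e-03 -1.0e+00]
shank [2.9 5.9 6.6] [-5.3 -1.   3.6]
[array([555.8, -44.3]), array([44.1, 56.7]), np.float64(5.4)]
277 216
```

Emit:
send_rows:
  plan:
    - [[0.5,-1,6],0,1]
    - [[1,-1.5,12],0,1]
    - [[1,-1.5,15],0,1]
    - [[1,-1.5,15],0,1]
    - [[1,-1.5,15],0,1]

```text
time_s: 14.28
eef_pos: [0.5545, -0.0419, 0.1304]
tcp_rot: [[0.284, 0.959, 0.0], [0.959, -0.284, -0.0], [0.0, 0.0, -1.0]]
force: [-0.0, -0.2, -0.8]
finger_gap: 0.0112
grip_force: 59.6
```

```bash
python3 - <<'E'
from h import *
where()
E
```

```text
t 14.28 pin rel hole (tool x,y) [-2.52 -0.34] tip z 65.37 F tool [-0.2  0.   0.8] M [0.03 0.05 0.  ] az [ 1.e-04  2.e-04 -1.e+00]
```

Now down through the upper ear (nose to about z = 54) in small steps.

Emit:
send_rows:
  plan:
    - [[0,0,3],0,1]
    - [[0,0,6],0,1]
    - [[0,0,7],0,1]
    - [[0,0,7],0,1]

```text
time_s: 14.78
eef_pos: [0.5543, -0.0419, 0.1231]
tcp_rot: [[0.284, 0.959, -0.0], [0.959, -0.284, 0.0], [-0.0, -0.0, -1.0]]
force: [0.0, -0.3, -0.9]
finger_gap: 0.0116
grip_force: 59.6
```

Emit:
send_rows:
  plan:
    - [[0,0,2],0,1]
    - [[0,0,4],0,1]
    - [[0,0,4],0,1]

```text
time_s: 15.15
eef_pos: [0.5542, -0.0419, 0.119]
tcp_rot: [[0.284, 0.959, -0.001], [0.959, -0.284, -0.0], [-0.0, -0.0, -1.0]]
force: [0.2, -0.3, -0.6]
finger_gap: 0.0107
grip_force: 59.6
```

```bash
python3 - <<'E'
from h import *
where()
E
```

```text
t 15.15 pin rel hole (tool x,y) [-2.63 -0.66] tip z 54.04 F tool [-0.2  0.3  0.6] M [-0.02  0.07  0.02] az [-1.e-04 -5.e-04 -1.e+00]
```

Emit:
send_rows:
  plan:
    - [[-0.4,0.7,0],0,1]
    - [[-0.4,0.7,2],0,1]
    - [[-0.4,0.7,4],0,1]
    - [[-0.4,0.7,6],0,1]
    - [[-0.4,0.7,6],0,1]

```text
time_s: 15.78
eef_pos: [0.5547, -0.0425, 0.113]
tcp_rot: [[0.284, 0.959, -0.001], [0.959, -0.284, -0.0], [-0.0, -0.001, -1.0]]
force: [-0.3, -0.2, -1.3]
finger_gap: 0.0111
grip_force: 59.6
```

```bash
python3 - <<'E'
from h import *
where()
E
```

```text
t 15.78 pin rel hole (tool x,y) [-3.05  0.  ] tip z 48.0 F tool [-0.3 -0.3  1.3] M [ 0.02 -0.03  0.  ] az [-2.e-04 -6.e-04 -1.e+00]
```

Emit:
send_rows:
  plan:
    - [[0,0,1],0,1]
    - [[0,0,2],0,1]
    - [[0,0,3],0,1]
    - [[0,0,3],0,1]

```text
time_s: 16.27
eef_pos: [0.5549, -0.0425, 0.1102]
tcp_rot: [[0.284, 0.959, -0.0], [0.959, -0.284, 0.0], [-0.0, -0.0, -1.0]]
force: [0.5, -0.5, -0.4]
finger_gap: 0.0111
grip_force: 59.6
```

```bash
python3 - <<'E'
from h import *
where()
E
```

```text
t 16.27 pin rel hole (tool x,y) [-3.    0.15] tip z 45.17 F tool [-0.3  0.6  0.4] M [ 0.03  0.05 -0.03] az [-1.e-04 -2.e-04 -1.e+00]
```

The nose is in the eye with no resistance. I now drag the eye back to the axis, keeping the nose at about 42.

Emit:
send_rows:
  plan:
    - [[0,0,1.5],0,1]
    - [[0,0,3],0,1]
    - [[0.7,0,3],0,1]
    - [[1.4,0,3],0,1]
    - [[2.1,0,3],0,1]
    - [[2.8,0,3],0,1]
    - [[3,0,3],0,1]
    - [[3,0,3],0,1]

```text
time_s: 17.27
eef_pos: [0.5555, -0.0398, 0.1071]
tcp_rot: [[0.284, 0.959, -0.001], [0.959, -0.284, -0.0], [-0.0, -0.001, -1.0]]
force: [-1.3, -2.0, -0.7]
finger_gap: 0.0108
grip_force: 59.6
```

```bash
python3 - <<'E'
from h import *
where()
E
```

```text
t 17.27 pin rel hole (tool x,y) [-0.23 -0.03] tip z 42.13 F tool [-2.3 -0.7  0.7] M [ 0.2  -0.52 -0.02] az [-5.e-04 -7.e-04 -1.e+00]
```

Emit:
send_rows:
  plan:
    - [[0.2,0,1.5],0,1]
    - [[0.2,0,3],0,1]
    - [[0.2,0,4.5],0,1]
    - [[0.2,0,5.5],0,1]
    - [[0.2,0,5.5],0,1]

```text
time_s: 17.9
eef_pos: [0.556, -0.0394, 0.1017]
tcp_rot: [[0.284, 0.959, 0.0], [0.959, -0.284, 0.0], [0.0, 0.0, -1.0]]
force: [-0.6, -0.5, 0.3]
finger_gap: 0.0109
grip_force: 59.8
```

```bash
python3 - <<'E'
from h import *
where()
E
```

```text
t 17.9 pin rel hole (tool x,y) [0.33 0.37] tip z 36.68 F tool [-0.7 -0.4 -0.3] M [ 0.01 -0.39  0.05] az [ 2.e-04  3.e-04 -1.e+00]
```

Emit:
send_rows:
  plan:
    - [[0,0,1.5],0,1]
    - [[0,0,3],0,1]
    - [[0,0,4],0,1]
    - [[0,0,4],0,1]

```text
time_s: 18.4
eef_pos: [0.5559, -0.0393, 0.0976]
tcp_rot: [[0.284, 0.959, 0.0], [0.959, -0.284, 0.0], [0.0, -0.0, -1.0]]
force: [-1.3, -1.2, -0.6]
finger_gap: 0.0114
grip_force: 59.7
```

```bash
python3 - <<'E'
from h import *
where()
E
```

```text
t 18.4 pin rel hole (tool x,y) [0.32 0.24] tip z 32.63 F tool [-1.5 -0.9  0.6] M [-0.02 -0.34  0.04] az [ 1.e-04 -0.e+00 -1.e+00]
```

The nose is in the lower ear with only about 1.5 N of side force. I continue to the seat.

Emit:
send_rows:
  plan:
    - [[-0.1,0,2],0,1]
    - [[-0.1,0,4],0,1]
    - [[-0.1,0,6],0,1]
    - [[-0.1,0,8],0,1]
    - [[-0.1,0,9.5],0,1]
    - [[-0.1,0,9.5],0,1]

```text
time_s: 19.15
eef_pos: [0.5557, -0.0393, 0.088]
tcp_rot: [[0.284, 0.959, -0.0], [0.959, -0.284, 0.0], [0.0, -0.0, -1.0]]
force: [-0.0, -0.0, -0.9]
finger_gap: 0.0112
grip_force: 59.7
```

Emit:
send_rows:
  plan:
    - [[0,0,1],0,1]
    - [[0,0,2],0,1]
    - [[0,0,2.5],0,1]
    - [[0,0,2.5],0,1]

```text
time_s: 19.65
eef_pos: [0.5559, -0.0394, 0.0864]
tcp_rot: [[0.284, 0.959, 0.0], [0.959, -0.284, -0.0], [-0.0, 0.0, -1.0]]
force: [-3.0, 0.3, 5.3]
finger_gap: 0.011
grip_force: 60.5
```

```bash
python3 - <<'E'
from h import *
where()
E
```

```text
t 19.65 pin rel hole (tool x,y) [0.24 0.29] tip z 21.38 F tool [-0.6 -2.9 -5.3] M [ 0.47 -0.27  0.03] az [-0.e+00  3.e-04 -1.e+00]
```

Emit:
send_rows:
  plan:
    - [[0,0,0.5],0,1]
    - [[0,0,1],0,1]
    - [[0,0,1],0,1]

```text
time_s: 20.02
eef_pos: [0.5559, -0.0394, 0.0863]
tcp_rot: [[0.284, 0.959, 0.0], [0.959, -0.284, -0.001], [-0.0, 0.001, -1.0]]
force: [-4.2, -0.9, 10.0]
finger_gap: 0.0109
grip_force: 61.4
```

It is seated: the force rose with no travel. I relieve the press, open and retreat.

Emit:
send_rows:
  plan:
    - [[0,0,-1],0,1]
    - [[0,0,-1],0,0.75]
    - [[0,0,-1],0,0.6]
    - [[0,0,-1],0,0.5]
    - [[0,0,-1],0,0.45]
    - [[0,0,-1],0,0.45]

```text
time_s: 20.78
eef_pos: [0.5558, -0.0395, 0.0857]
tcp_rot: [[0.284, 0.959, -0.0], [0.959, -0.284, 0.0], [0.0, -0.0, -1.0]]
force: [0.1, 0.1, 0.4]
finger_gap: 0.0467
grip_force: 0.0
```

Emit:
send_rows:
  plan:
    - [[0,0,-15],0,0.45]
    - [[0,0,-50],0,0.45]
    - [[0,0,-100],0,0.45]
    - [[-50,0,-130],0,0.45]
    - [[-100,0,-130],0,0.45]
    - [[-120,0,-130],0,0.45]
    - [[-120,0,-130],0,0.45]

```text
time_s: 21.65
eef_pos: [0.5214, -0.1569, 0.2168]
tcp_rot: [[0.288, 0.958, 0.001], [0.958, -0.288, -0.001], [-0.001, 0.001, -1.0]]
force: [0.8, 1.4, 0.1]
finger_gap: 0.0467
grip_force: 0.0
```

```bash
python3 - <<'E'
from h import *
o=ctrl.get_obs(); print(o["time_s"],o["eef_pos"],o["finger_gap"])
s=snap("wrist"); P=cloud(s); Q=P.reshape(-1,3)
h=np.hypot(Q[:,0]-.5554,Q[:,1]+.0377)
for z0,z1 in((.0625,.068),(.095,.11)):
    q=Q[(h<.025)&(Q[:,2]>z0)&(Q[:,2]<z1)]; print(len(q),np.median(q,0).round(4),[np.round(x,1) for x in cv2.minAreaRect((q[:,:2]*1000).astype(np.float32))])
u,v=project(s,[[.5554,-.0377,.06]])[0].round().astype(int); print(u,v)
save(s,"w6.png",(max(0,u-70),max(v-80,0),u+70,v+70),5)
E
```

```text
21.65 [ 0.52136834 -0.15693498  0.21677004] 0.046749960464514226
500 [ 0.5521 -0.0387  0.0649] [array([555.6, -39. ]), array([23.4, 25.2]), np.float64(73.6)]
634 [ 0.5548 -0.0417  0.1027] [array([555. , -41.4]), array([16.7, 11.3]), np.float64(72.7)]
278 22
```

View pics/w6.png

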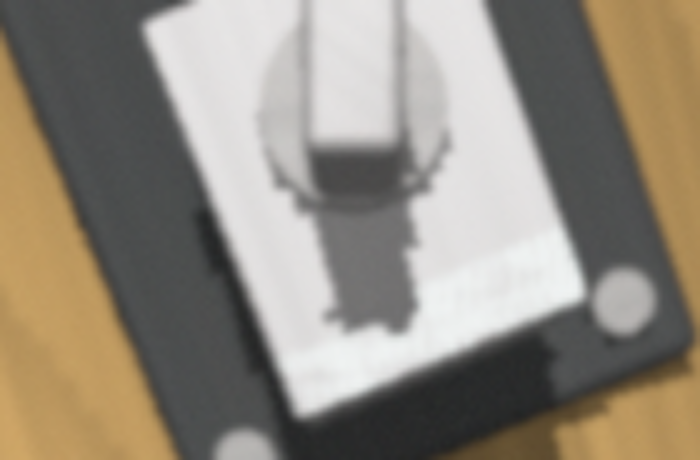

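The pin stands upright with its flange flat on the upper ear: flange top 64.9 mm, grip top 102.7 mm, against nominal 65 and 103. The gripper is clear, so I hand in.

```bash
python3 -c "
from bench import ctrl
print(ctrl.hand_in())"
```

```text
the job is handed in; nothing more can be done
None
```

The boom is home against its stop, and the yoke pin is seated through both ears and the eye and released; I pressed it on the holder with about 10 N at most by the readings, and the job was handed in at about 22 s.

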